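# Make up the oil-service kit and the electrical kit

### The job

Make up the two service kits from the stock on the bench. The oil kit goes in the blue tray: the oil filter standing in the wide bay and the spark plug carton standing on end in the narrow bay; the electrical kit goes in the grey tray, each of the three cartons with a red, a green or a yellow band lying the right way up in the bay whose floor pad has its colour. Set everything down flat on its bay's floor without dropping it, and leave the label roll, the black tape and the bolt where they are.

Things in the scene. Friction and masses are not known exactly. Their poses are not given: they have to be found in the camera images.
- blue_tray: low open blue kit tray, fixed, 108 x 172 x 22 mm (x, y, z; plus 11 mm ledges at the y ends). Origin: centre of underside, z up. Two bays with dark pads, both 100 mm along x, centred at x = 0: wide bay 100 mm along y, centre y = +0.032; narrow bay 60 mm, centre y = -0.052. Bay floor z = 0.005. Walls 4 mm thick, 22 mm high (divider 19 mm). White cards on its -x face.
- grey_tray: low open grey kit tray, fixed, 108 x 256 x 22 mm (x, y, z; plus 11 mm ledges at the y ends). Origin: centre of underside, z up. Three bays in a row, each 100 mm (x) by 80 mm (y), centred at x = 0, with coloured floor pads: red at y = +0.084, green y = 0, yellow y = -0.084. Bay floor z = 0.005. Walls 4 mm thick, 22 mm high (dividers 19 mm). White cards on its -x face.
- oil_filter: spin-on oil filter, a white can with blue print and a blue foot, standing: 67 mm diameter, 84 mm high, 0.2 to 0.45 kg. Origin: centre of the underside, z up, grip it round the can, any yaw.
- plug_box: tall slim white carton of a spark plug with a blue top part, standing on end: 24 x 24 mm, 85 mm high, about 0.08 kg. Origin: underside, 1 mm off its centre towards -y; z up, x and y square to its sides.
- lamp_box: white carton of lamps with a red band: 45 mm along x, 53 mm along y, 50 mm high, about 0.08 kg. Origin: centre of the underside, z up.
- relay_box: white carton of a relay with a green band: 40 mm along x, 61 mm along y, 38 mm high, 0.05 to 0.12 kg. Origin: centre of the underside, z up.
- fuse_box: small flat white carton of fuses with a yellow band: 30 mm along x, 47 mm along y, 20 mm high, under 0.15 kg. Origin: centre of the underside, z up.
- label_roll: roll of white labels lying flat, 62 mm diameter, 40 mm high, shorter than the filter and with a brown core; belongs to no kit, leave it. Origin: centre of the underside, z up.
- tape_black: small roll of black tape lying flat, 58 mm diameter, 19 mm high; belongs to no kit, leave it. Origin: centre of the underside, z up.
- bolt: loose steel bolt with nut, lying, 52 mm long along y, 20 mm thick; belongs to no kit, leave it. Origin: centre of the underside, z up.

How it is judged:
At the end, for the whole second after the job is handed in: All five things upright (7 degrees), released, at rest and flat on the floor of their own bay, within it: filter in the blue tray's wide bay (centre to 25-30 mm), plug carton in its narrow bay (25-45 mm), red, green and yellow carton on the pad of their colour (30-38 mm) (x of oil_filter in the frame of blue_tray between -0.03 and 0.03 m and y of oil_filter in the frame of blue_tray between 0.007 and 0.057 m and z of oil_filter in the frame of blue_tray between 0 and 0.012 m and angle between each of oil_filter, plug_box, lamp_box, relay_box, fuse_box's own z axis and vertical below 0.12 rad and linear speed of each of oil_filter, plug_box, lamp_box, relay_box, fuse_box below 0.03 m/s and contact force between the fingers and oil_filter below 0.1 N and x of plug_box in the frame of blue_tray between -0.045 and 0.045 m and y of plug_box in the frame of blue_tray between -0.077 and -0.027 m and z of plug_box in the frame of blue_tray between 0 and 0.012 m and contact force between the fingers and plug_box below 0.1 N and x of lamp_box in the frame of grey_tray between -0.038 and 0.038 m and y of lamp_box in the frame of grey_tray between 0.054 and 0.114 m and z of lamp_box in the frame of grey_tray between 0 and 0.012 m and contact force between the fingers and lamp_box below 0.1 N and x of relay_box in the frame of grey_tray between -0.038 and 0.038 m and y of relay_box in the frame of grey_tray between -0.03 and 0.03 m and z of relay_box in the frame of grey_tray between 0 and 0.012 m and contact force between the fingers and relay_box below 0.1 N and x of fuse_box in the frame of grey_tray between -0.038 and 0.038 m and y of fuse_box in the frame of grey_tray between -0.114 and -0.054 m and z of fuse_box in the frame of grey_tray between 0 and 0.012 m and contact force between the fingers and fuse_box below 0.1 N); the robot touches nothing.
It fails at once if a kit part is dropped or thrown: free of the fingers at more than 0.8 m/s (a fall of about 3 cm) ((linear speed of oil_filter above 0.8 m/s and contact force between the fingers and oil_filter below 0.05 N) or (linear speed of plug_box above 0.8 m/s and contact force between the fingers and plug_box below 0.05 N) or (linear speed of lamp_box above 0.8 m/s and contact force between the fingers and lamp_box below 0.05 N) or (linear speed of relay_box above 0.8 m/s and contact force between the fingers and relay_box below 0.05 N) or (linear speed of fuse_box above 0.8 m/s and contact force between the fingers and fuse_box below 0.05 N)).
It fails at once if the label roll, the black tape or the bolt is shifted by more than 25 mm (distance of any of label_roll, tape_black, bolt from where it was at the start of the episode above 0.025 m).
It also fails if it takes over 109 s, if anything falls off the work surface, if the arm or the gripper's body presses on something with over 40 N, if the wrist force passes 120 N, or if a joint passes its speed limit or range.

### The arm

A 7-joint arm with a two-finger parallel gripper is mounted at the origin on a cart in front of the work surface, level with it; the furniture and walls round the work are solid. World frame = base frame: x ahead of the robot, y to its left, z up, the work surface at z = 0. Lengths are in m, angles in rad, forces in N, time in s.
With the tool pointing down it reaches from about 0.425 to 0.875 m from the base axis. Payload 4.7 kg.
Tool frame: the origin (TCP) lies midway between the tips of the shut fingers; the grasp point (between the pads) lies 19 mm behind it; z points along the fingers, y is the line along which they close (so a half turn about z gives the same grasp; the last joint's range is limited). The gripper opens to 87 mm and grips with 3 to 60 N. Pads are 19 mm wide; open, the fingers measure 117 mm over their backs; the gripper's body (75 mm by 190 mm) begins 51 mm behind the grasp point.
Start: joints at [-1.198, 0.321, -0.07, 1.45, 0.023, 1.371, -0.057], TCP at [0.228, 0.609, 0.223] pointing down, gripper open.
Joint ranges: [-2.86, 2.86], [-0.3, 2.09], [-1.38, 1.24], [0.06, 2.45], [-1.56, 4.7], [0.09, 2.05], [-2.69, 2.69]. Speed limits (rad/s): [2.57, 2.57, 3.14, 3.14, 3.14, 3.14, 3.14].

### API

Orientations are given as a rotation vector (axis times angle).
In Python, from bench import monitor, cams, workorder gives the robot as it stands.
- The arm moves only by the tool move_arm, never from a script. Its arguments are lists of equal length, an entry for each row: "slide": the shift along the tool's x, y, z in cm, a list of three; "roll": the turn about the tool's z in rad. In form: {"slide": [[dx, dy, dz], ...], "roll": [roll, ...]}. A call has 1 to 20 rows; each row is the pose to reach, as a shift and turn from the pose commanded when the call began, along the tool's axes at that moment; what a row does not reach only later rows make up. A row lasts 1/10 s, in which the tool goes at most 50 mm and 8.59 degrees, less where a joint would pass 70% of its speed; a pose out of reach is approached as far as the arm can. A call with a gripper value outside its range is refused whole. "gripper" is the finger opening in cm, from 0 to 8.7, set as the call begins (left out, the last holds). The fingers move at their own pace and stop on an object; "squeeze" is the grip in N (left out, the last holds). Time passes only in rows, so rows that repeat a pose let the fingers close. It gives the time, the measured TCP pose, the force, the opening and the grip force at its end, in the units of the state.
- monitor.get_state(): the state, without advancing time (a new reading comes with each control period).
- cams.get_image(name): name is "scene" or "side" or "wrist"; returns the picture (480x640x3 uint8, red, green, blue); there is no depth.
- cams.get_calibration(name): a dict with "mtx" (3x3 intrinsics, pixels), "R" (3x3) and "t" (3): a world point X has camera coordinates R X + t. Camera axes: x right, y down, z forward; pixel columns grow to the right and rows downward; lengths in m; the calibration is good to about 2 mm. A picture is of the moment at which its call begins: read the wrist's pose just before it. get_calibration takes no time and is no camera call; for the wrist camera it gives the pose at the moment of the call.
- workorder.close_job(): hands the job in; it is judged then, once.
The state is a dict: "time": time; "joint_positions": joint angles; "qd": joint speeds; "joint_torque": joint torques, N m; "position": TCP position; "tool_rot": TCP orientation; "ft_force": force on the tool from outside, world axes, zero at the start; "torque": the same for the moment, N m; "grip_width": opening from 0.0 (shut) to 1.0 (fully open); "grip_force": force on a finger pad.
Only numpy, scipy, OpenCV 4.12 (cv2) and the standard library are available. Lean on these libraries where they do the work, as an engineer would, in place of code of your own. Each camera call takes 0.05 s, during which the arm holds its last target. There are 200 camera calls.

## Working session

There is one attempt and no reset: what is moved stays moved. The work goes in short steps, Python scripts to look and compute and a tool call to move; the robot and the scene stay as the last step left them, time stands still between calls to the robot, and variables do not carry over. Pictures are saved under pics/ and viewed, at most 14 in all, crops included, and the job is handed in when it is done.

Besides the shell and the picture viewer there is one more tool, called after "Emit:" by a JSON object that holds its "method" and its "body". move_arm: Moves the arm, as the interface text tells. Its arguments: {"type":"object","properties":{"slide":{"type":"array","items":{"type":"array","items":{"type":"number"}}},"roll":{"type":"array","items":{"type":"number"}},"gripper":{"type":"number"},"squeeze":{"type":"number"}},"required":["slide","roll"]}

```bash
mkdir -p pics; ls
python3 - <<'E'
from bench import monitor,cams
import cv2,numpy as np
s=monitor.get_state();print(s)
for n in("scene","side","wrist"):
    c=cams.get_calibration(n);print(n,np.round(c['mtx'],1).tolist(),np.round(c['R'],4).tolist(),np.round(c['t'],4).tolist())
    cv2.imwrite(f'pics/{n}0.png',cams.get_image(n)[:,:,::-1])
E
```

```text
pics
{'time': 0.0, 'joint_positions': array([-1.19789887,  0.32181898, -0.07009036,  1.45166783,  0.02261936,
        1.37081521, -0.05689013]), 'qd': array([-0.00093426,  0.00117716,  0.00107432, -0.00083168, -0.00035108,
       -0.00066955, -0.00116084]), 'joint_torque': array([-1.72096229e-04, -4.91294003e+01, -4.03813524e-01, -3.12519228e+01,
       -6.37795287e-02,  4.39798983e-02,  1.59478177e-04]), 'position': array([0.22810116, 0.60806669, 0.22146779]), 'tool_rot': array([-5.60462079e-01, -3.09096202e+00,  2.99792502e-03]), 'ft_force': array([ 0.19102692, -0.01965086, -0.43339188]), 'torque': array([-0.02427518, -0.00472217,  0.04761166]), 'grip_force': 0.0, 'grip_width': 0.9991327608853484}
scene [[605.9, 0.0, 321.1], [0.0, 605.9, 241.3], [0.0, 0.0, 1.0]] [[0.8436, -0.5369, 0.0077], [-0.3153, -0.5071, -0.8022], [0.4346, 0.6743, -0.5971]] [-0.5165, 0.212, 0.8335]
side [[591.7, 0.0, 319.1], [0.0, 591.7, 231.2], [0.0, 0.0, 1.0]] [[-0.9955, 0.094, 0.0108], [0.0373, 0.4951, -0.868], [-0.087, -0.8637, -0.4964]] [0.5892, 0.0089, 1.1973]
wrist [[421.3, 0.0, 309.9], [0.0, 421.3, 234.3], [0.0, 0.0, 1.0]] [[0.3515, 0.9362, -0.0007], [0.9055, -0.3397, 0.2541], [0.2376, -0.09, -0.9672]] [-0.6509, -0.0308, 0.3893]
```

View pics/scene0.png

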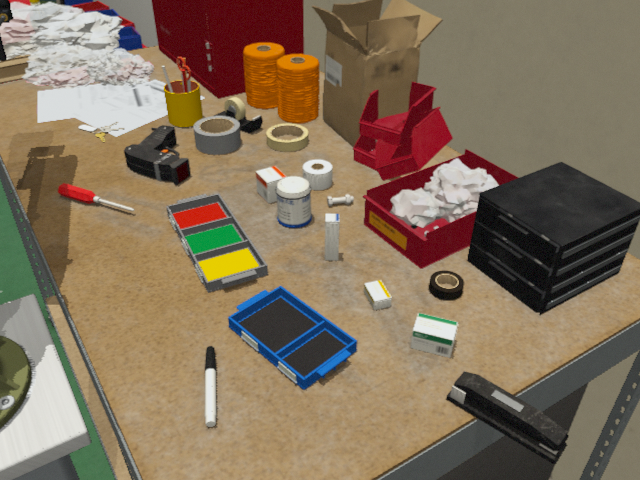

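View pics/side0.png

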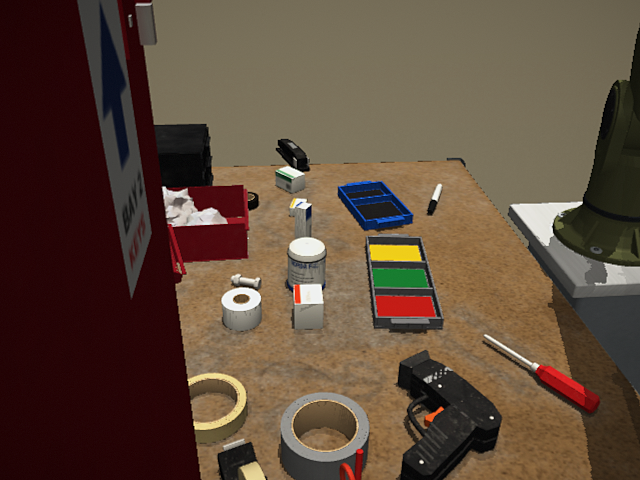

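The scene view shows the grey tray at about (215,240), the blue tray at (292,335), the filter at (294,202), the plug carton at (332,237), the lamp carton at (271,184), the relay carton at (434,334) and the fuse carton at (377,295). The label roll is at (317,174), the bolt at (340,201) and the tape at (446,285). I'll zoom in to get corner pixels.

Run:
```python
import cv2
a=cv2.imread('pics/scene0.png');b=cv2.imread('pics/side0.png')
cv2.imwrite('pics/sc_a.png',cv2.resize(a[150:390,160:480],None,fx=2.5,fy=2.5,interpolation=cv2.INTER_CUBIC))
cv2.imwrite('pics/si_a.png',cv2.resize(b[160:340,210:450],None,fx=3.3333,fy=3.3333,interpolation=cv2.INTER_CUBIC))
```

```text
(no output)
```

View pics/sc_a.png

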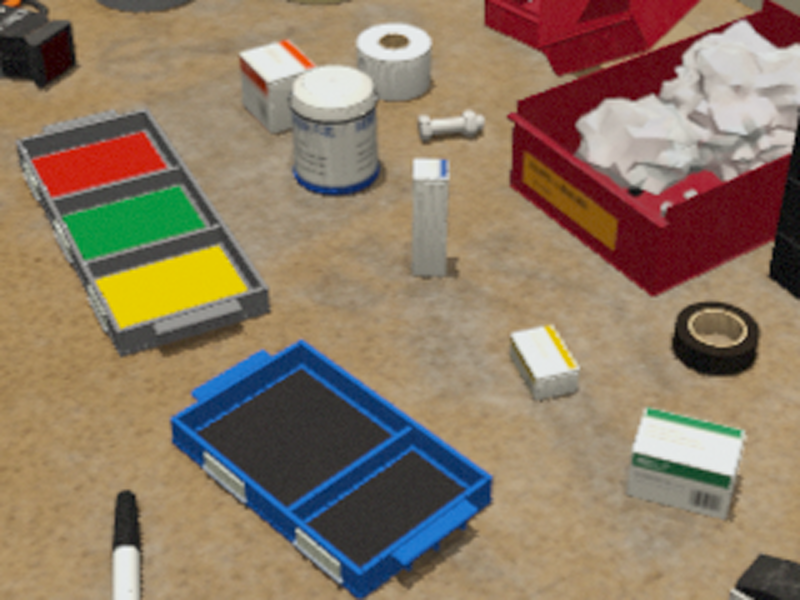

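View pics/si_a.png

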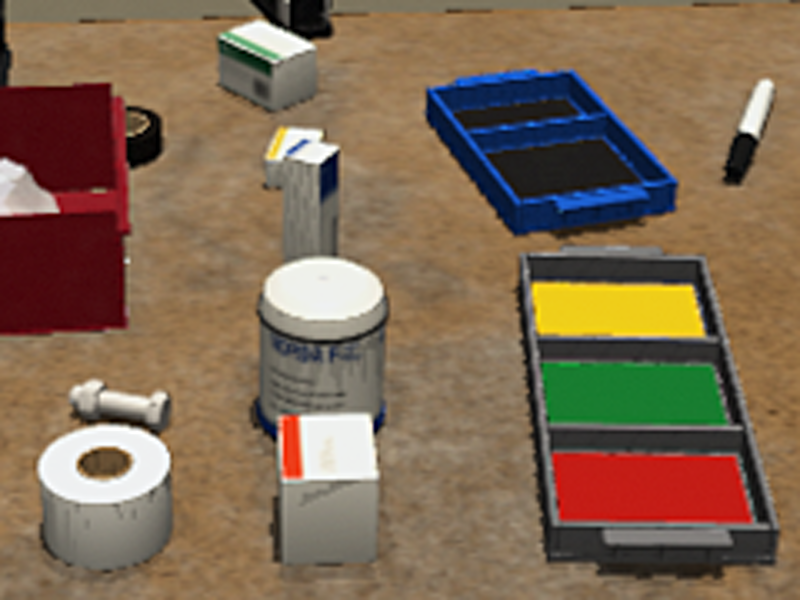

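The crops show clear top corners for every carton, plus the tray rims and the filter rim ellipse. Next I'll back-project these at their known heights.

```bash
cat > h.py <<'E'
from bench import monitor,cams
import cv2,numpy as np
from scipy.optimize import least_squares
def bp(c,uv,z):
    d=np.linalg.inv(c['mtx'])@np.r_[uv,1]; R=c['R'];o=-R.T@c['t'];d=R.T@d
    return o+d*(z-o[2])/d[2]
def rect(pts,sx,sy):
    """fit x,y,yaw of a rectangle to xy corner points, nearest corner; best over yaw starts"""
    P=np.array(pts);c0=np.array([[1,1],[1,-1],[-1,-1],[-1,1]])*[sx/2,sy/2]
    def f(p):
        c,s=np.cos(p[2]),np.sin(p[2]);C=p[:2]+c0@np.array([[c,s],[-s,c]])
        D=P[:,None]-C[None];i=(D**2).sum(2).argmin(1);return D[np.arange(len(P)),i].ravel()
    r=min((least_squares(f,np.r_[(P.max(0)+P.min(0))/2,a],loss='soft_l1',f_scale=.004) for a in np.arange(-1.5,1.6,.2)),key=lambda r:r.cost)
    return r.x,np.sqrt((r.fun**2).mean())
def tool():
    s=monitor.get_state();R=cv2.Rodrigues(s['tool_rot'])[0];return s,s['position'],R
E
python3 - <<'E'
from h import *
S=cams.get_calibration('scene');D=cams.get_calibration('side')
sc=lambda l:[(160+u/2.5,150+v/2.5) for u,v in l]
si=lambda l:[(210+u*.3,160+v*.3) for u,v in l]
O={'lamp':(.05,.045,.053,[(240,70),(285,40)],[(283,415),(372,413),(378,478),(280,480)]),
'fuse':(.02,.030,.047,[(511,340),(552,326),(578,370),(538,382)],[]),
'relay':(.038,.040,.061,[(648,409),(743,430),(730,477),(637,455)],[(219,55),(258,22),(316,50),(270,76)]),
'plug':(.085,.024,.024,[(413,162),(445,158),(449,176),(415,180)],[(285,160),(300,140),(339,147),(320,166)]),
'blue':(.022,.108,.172,[(172,430),(302,343),(492,482),(358,578)],[(428,92),(576,70),(676,180),(517,210)]),
'grey':(.022,.108,.256,[(17,145),(147,112),(268,290),(117,335)],[(521,255),(705,257),(776,530),(547,538)])}
for k,(z,sx,sy,a,b) in O.items():
    P=[bp(S,p,z)[:2] for p in sc(a)];Q=[bp(D,p,z)[:2] for p in si(b)]
    x,r=rect(P+Q,sx,sy);print(k,np.round(x,4),'rms',round(r,4))
    if len(P)>2 and len(Q): print('  scene',np.round(rect(P,sx,sy)[0],4),'side',np.round(rect(Q,sx,sy)[0],4))
for k,z,a,b in [('filter',.084,(334,90),(324,292)),('roll',.04,(395,46),(105,465)),('tape',.019,(717,328),None),('bolt',.01,(450,125),(120,405))]:
    print(k,np.round(bp(S,sc([a])[0],z),4),b and np.round(bp(D,si([b])[0],z),4))
# bay check on pads
for n,p in(('red',(100,163)),('yel',(172,285)),('bluewide',(300,435)),('bluenarrow',(385,505))):print(n,np.round(bp(S,sc([p])[0],.005),4))
s,p,R=tool();print(R.round(3))
E
```

```text
lamp [ 0.6281  0.2204 -0.1039] rms 0.0067
fuse [ 0.6195 -0.1597 -0.2096] rms 0.0016
relay [ 0.6333 -0.2742 -2.5122] rms 0.0119
  scene [ 0.6317 -0.2839  0.6829] side [ 0.6346 -0.2577 -0.6481]
plug [ 0.6208 -0.0166 -0.4526] rms 0.0038
  scene [ 0.6201 -0.0218 -1.9881] side [ 0.6215 -0.0117  1.1257]
blue [ 0.4566 -0.1569  0.2018] rms 0.0067
  scene [ 0.4545 -0.1643  0.2121] side [ 0.4587 -0.1477  0.2115]
grey [ 0.4603  0.1282 -0.1082] rms 0.006
  scene [ 0.4576  0.1211 -0.103 ] side [ 0.4629  0.1358 -0.1089]
filter [0.617  0.1033 0.084 ] [0.6256 0.137  0.084 ]
roll [0.7312 0.1995 0.04  ] [0.7349 0.2133 0.04  ]
tape [ 0.7333 -0.1987  0.019 ] None
bolt [0.7292 0.1129 0.01  ] [0.7305 0.1203 0.01  ]
red [0.4708 0.2178 0.005 ]
yel [0.4527 0.0503 0.005 ]
bluewide [ 0.4556 -0.127   0.005 ]
bluenarrow [ 0.4695 -0.2048  0.005 ]
[[-0.936  0.351 -0.   ]
 [ 0.351  0.936 -0.001]
 [-0.    -0.001 -1.   ]]
```

Emit:
{"method": "move_arm", "body": {"slide": [[0,0,-8],[-40.7,-36.8,-13],[-40.7,-36.8,-13],[-40.7,-36.8,-13],[-40.7,-36.8,-13],[-40.7,-36.8,-13],[-40.7,-36.8,-13],[-40.7,-36.8,-13],[-40.7,-36.8,-13],[-40.7,-36.8,-13],[-40.7,-36.8,-13],[-40.7,-36.8,-13],[-40.7,-36.8,-13],[-40.7,-36.8,-13],[-40.7,-36.8,-13],[-40.7,-36.8,-13]], "roll": [0,-0.36,-0.36,-0.36,-0.36,-0.36,-0.36,-0.36,-0.36,-0.36,-0.36,-0.36,-0.36,-0.36,-0.36,-0.36], "gripper": 8.7}}

```text
time: 1.75
position: [0.4793, 0.123, 0.3521]
tool_rot: [0.007, -3.141, -0.0]
ft_force: [-0.5, -0.3, 0.6]
grip_width: 1.007
grip_force: 0.0
```

Run:
```python
from h import *
import pickle
c=cams.get_calibration('wrist');im=cams.get_image('wrist')
cv2.imwrite('pics/w1.png',im[:,:,::-1]);pickle.dump(c,open('w1.pkl','wb'))
s,p,R=tool();print(p,R.round(3),s['time'],s['joint_positions'].round(2),-c['R'].T@c['t'])
```

```text
[0.47938534 0.12291941 0.35214804] [[-1.    -0.005 -0.001]
 [-0.005  1.    -0.   ]
 [ 0.001 -0.    -1.   ]] 1.8 [-0.66 -0.06  0.34  1.61  0.02  1.58  1.26] [0.41101109 0.12388947 0.51448652]
```

View pics/w1.png

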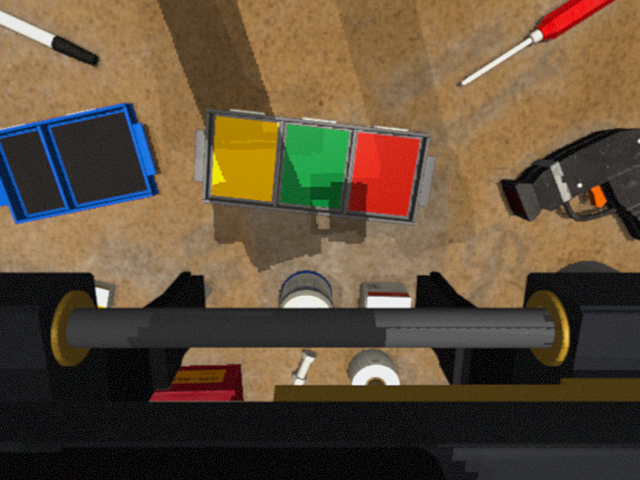

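Wrist view: the grey tray rim corners are (209,110), (429,133), (413,222) and (204,201). The gripper hides the cartons in the lower half, so I'll shift forward for two more views.

Emit:
{"method": "move_arm", "body": {"slide": [[-20,2,0],[-20,2,0],[-20,2,0],[-20,2,0],[-20,2,0],[-20,2,0],[-20,2,0]], "roll": [0,0,0,0,0,0,0]}}

```text
time: 2.5
position: [0.6794, 0.142, 0.3532]
tool_rot: [-0.004, 3.141, 0.001]
ft_force: [-0.5, -0.8, 1.1]
grip_width: 1.0
grip_force: 0.0
```

Run:
```python
from h import *
import pickle
c=cams.get_calibration('wrist');im=cams.get_image('wrist')
cv2.imwrite('pics/w2.png',im[:,:,::-1]);pickle.dump(c,open('w2.pkl','wb'))
```

Emit:
{"method": "move_arm", "body": {"slide": [[4,-34,0],[4,-34,0],[4,-34,0],[4,-34,0],[4,-34,0],[4,-34,0],[4,-34,0],[4,-34,0],[4,-34,0],[4,-34,0]], "roll": [0,0,0,0,0,0,0,0,0,0]}}

```text
time: 3.55
position: [0.6405, -0.1965, 0.3541]
tool_rot: [-0.006, 3.139, 0.003]
ft_force: [-0.3, -0.4, 0.1]
grip_width: 1.0
grip_force: 0.0
```

Run:
```python
from h import *
import pickle
c=cams.get_calibration('wrist');im=cams.get_image('wrist')
cv2.imwrite('pics/w3.png',im[:,:,::-1]);pickle.dump(c,open('w3.pkl','wb'))
a=cv2.imread('pics/w2.png');
cv2.imwrite('pics/w2c.png',cv2.resize(a[120:300,170:450],None,fx=2.857,fy=2.857,interpolation=cv2.INTER_CUBIC))
```

```text
(no output)
```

View pics/w2.png

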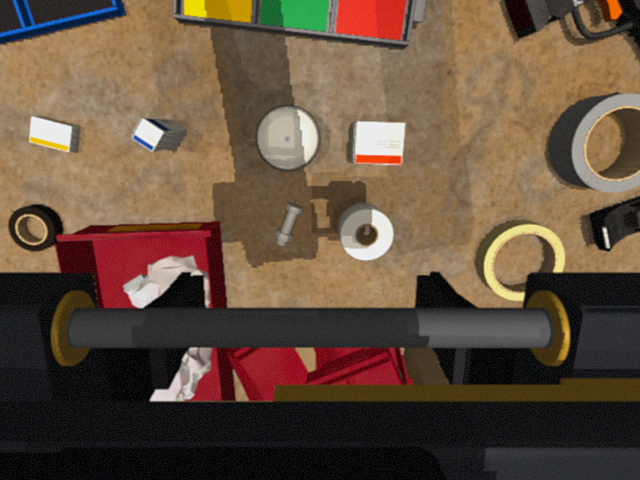

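View pics/w3.png

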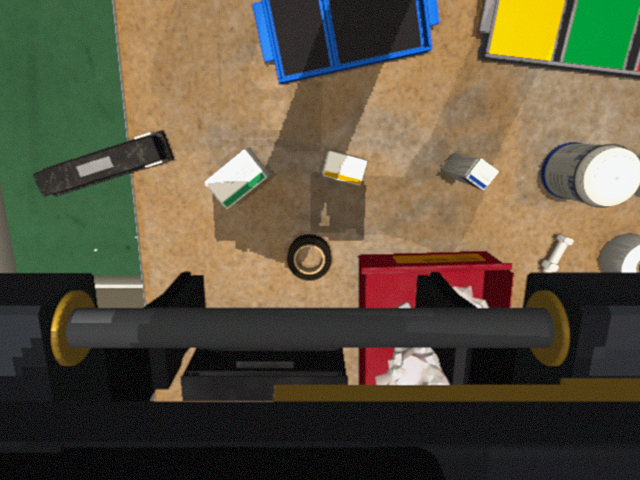

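Both views are clean. In w2 the lamp top is about (353–405, 122–164), the filter's circle centre is (287,138), and the plug top is around (150,135). In w3 the relay top is centred near (236,179), the fuse top near (346,168) and the plug top near (480,174).

Run:
```python
from h import *
import pickle
W=[None]+[pickle.load(open(f'w{i}.pkl','rb')) for i in(1,2,3)]
O={'lamp':(.05,.045,.053,[(2,[(354,122),(405,122),(403,164),(352,163)])]),
'fuse':(.02,.030,.047,[(2,[(32,116),(78,127),(75,152),(29,141)]),(3,[(331,152),(367,158),(363,185),(324,178)])]),
'relay':(.038,.040,.061,[(3,[(206,182),(240,150),(267,174),(229,208)])]),
'plug':(.085,.024,.024,[(2,[(150,118),(168,130),(153,151),(133,137)]),(3,[(480,158),(497,174),(482,189),(463,175)])]),
'blue':(.022,.108,.172,[(1,[(130,104),(157,195),(17,221)]),(3,[(284,82),(432,47)])]),
'grey':(.022,.108,.256,[(1,[(209,110),(429,133),(413,222),(204,201)])])}
for k,(z,sx,sy,v) in O.items():
    print(k,end=' ')
    Q=[]
    for i,a in v:
        P=[bp(W[i],p,z)[:2] for p in a];Q+=P
        x,r=rect(P,sx,sy);print(i,np.round(x,4),round(r,4),end=' | ')
    x,r=rect(Q,sx,sy);print('ALL',np.round(x,4),round(r,4))
for k,z,v in [('filter',.084,[(2,(287,138)),(3,(608,175))]),('roll',.04,[(2,(366,231))]),('tape',.019,[(3,(309,257)),(2,(35,228))]),('bolt',.01,[(2,(289,225)),(3,(556,254))])]:
    print(k,[np.round(bp(W[i],p,z)[:2],4) for i,p in v])
for k,i,p in (('red',1,(388,175)),('yel',1,(246,158)),('wide',1,(98,160)),('nar',1,(33,172))): print(k,np.round(bp(W[i],p,.005),4))
```

```text
lamp 2 [ 0.6312  0.2178 -0.0072] 0.0009 | ALL [ 0.6312  0.2178 -0.0072] 0.0009
fuse 2 [ 0.6232 -0.1494 -0.245 ] 0.0019 | 3 [ 0.6236 -0.1518 -0.1699] 0.0012 | ALL [ 0.6234 -0.1507 -0.21  ] 0.0019
relay 3 [ 0.6337 -0.2787  0.7361] 0.0019 | ALL [ 0.6337 -0.2787  0.7361] 0.0019
plug 2 [ 0.6214 -0.0144 -0.6848] 0.0015 | 3 [ 0.6222 -0.0202 -0.6864] 0.0011 | ALL [ 0.6218 -0.0174  0.896 ] 0.0024
blue 1 [ 0.4568 -0.1509  0.1825] 0.0012 | 3 [ 0.5104 -0.1427  0.7489] 0.0136 | ALL [ 0.4572 -0.1515  0.1943] 0.0023
grey 1 [ 0.4602  0.1297 -0.0992] 0.0025 | ALL [ 0.4602  0.1297 -0.0992] 0.0025
filter [array([0.625 , 0.1207]), array([0.6228, 0.1112])]
roll [array([0.7319, 0.2092])]
tape [array([ 0.7329, -0.195 ]), array([ 0.7341, -0.1895])]
bolt [array([0.732 , 0.1181]), array([0.7311, 0.1165])]
red [0.4702 0.2188 0.005 ]
yel [0.4507 0.0483 0.005 ]
wide [ 0.4538 -0.1285  0.005 ]
nar [ 0.4684 -0.2084  0.005 ]
```

Wrist poses are consistent. I'll start with the filter: approach above it, descend and grip.

Emit:
{"method": "move_arm", "body": {"slide": [[1.6,31.7,17],[1.6,31.7,17],[1.6,31.7,17],[1.6,31.7,17],[1.6,31.7,17],[1.6,31.7,17],[1.6,31.7,17],[1.6,31.7,17],[1.6,31.7,17],[1.6,31.7,23],[1.6,31.7,23],[1.6,31.7,23]], "roll": [0,0,0,0,0,0,0,0,0,0,0,0]}}

```text
time: 4.8
position: [0.6229, 0.1166, 0.1214]
tool_rot: [-0.001, -3.138, 0.003]
ft_force: [-0.8, -0.0, -0.2]
grip_width: 1.003
grip_force: 0.0
```

Run:
```python
from h import *
c=cams.get_calibration('wrist');im=cams.get_image('wrist')
cv2.imwrite('pics/w4.png',im[:,:,::-1])
s,p,R=tool();print(p,R.round(3))
for q in[(.624,.12,.084),(.631,.218,.05)]:
    u=c['mtx']@(c['R']@np.array(q)+c['t']);print(u[:2]/u[2])
```

```text
[0.6243425  0.11703367 0.12333383] [[-1.     0.    -0.   ]
 [ 0.     1.    -0.001]
 [ 0.    -0.001 -1.   ]]
[314.12000225 267.37761576]
[481.74047638 259.59415923]
```

View pics/w4.png

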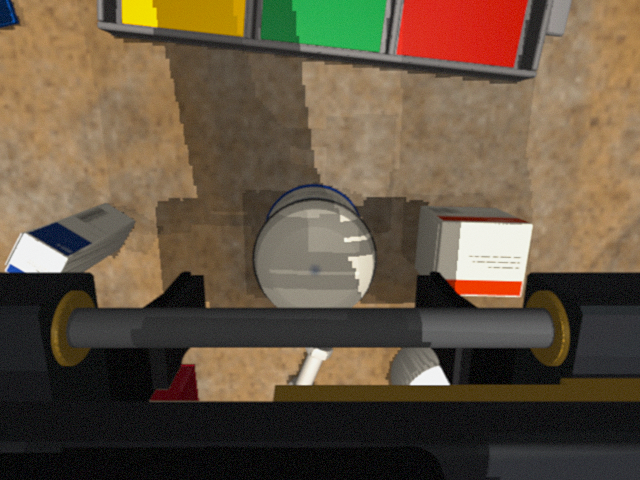

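The filter's top centre is at (316,257), against a prediction of (314,267), so it sits at about x=0.620, y=0.121. The lamp is at about (0.630, 0.220). Descending and gripping.

Emit:
{"method": "move_arm", "body": {"slide": [[0.4,0.4,0],[0.4,0.4,3],[0.4,0.4,6],[0.4,0.4,9.2],[0.4,0.4,9.2],[0.4,0.4,9.2]], "roll": [0,0,0,0,0,0]}}

```text
time: 5.45
position: [0.621, 0.1225, 0.0322]
tool_rot: [-0.002, 3.14, 0.001]
ft_force: [0.4, 0.0, 0.9]
grip_width: 1.005
grip_force: 0.0
```

Emit:
{"method": "move_arm", "body": {"slide": [[0,0,0],[0,0,0],[0,0,0],[0,0,0],[0,0,0],[0,0,0],[0,0,0]], "roll": [0,0,0,0,0,0,0], "gripper": 5.5, "squeeze": 30}}

```text
time: 6.15
position: [0.6212, 0.1211, 0.032]
tool_rot: [-0.0, 3.14, -0.001]
ft_force: [-1.2, -3.2, 6.7]
grip_width: 0.74
grip_force: 30.1
```

Emit:
{"method": "move_arm", "body": {"slide": [[0,0,-3],[0,0,-7],[0,0,-12],[17,-24.4,-12],[17,-24.4,-12],[17,-24.4,-12],[17,-24.4,-12],[17,-24.4,-12],[17,-24.4,-12],[17,-24.4,-12],[17,-24.4,-12],[17,-24.4,-9],[17,-24.4,-6],[17,-24.4,-4],[17,-24.4,-2.5],[17,-24.4,-1.5],[17,-24.4,-1],[17,-24.4,-0.8],[17,-24.4,-0.8]], "roll": [0,0,0,0,0,0,0,0,0,0,0,0,0,0,0,0,0,0,0]}}

```text
time: 8.05
position: [0.4509, -0.1217, 0.0388]
tool_rot: [-0.003, 3.141, 0.0]
ft_force: [0.5, 0.6, -4.6]
grip_width: 0.738
grip_force: 29.9
```

Run:
```python
from h import *
s,p,R=tool();print(p,R.round(3),s['ft_force'],s['grip_force'],s['joint_positions'].round(2))
cv2.imwrite('pics/s5.png',cv2.resize(cams.get_image('scene')[200:420,160:440,::-1],None,fx=2.5,fy=2.5))
```

```text
[ 0.45090243 -0.12166246  0.03880141] [[-1.    -0.002  0.001]
 [-0.002  1.     0.   ]
 [-0.001  0.    -1.   ]] [ 0.46198411  0.5589858  -4.62037479] 29.93294392416601 [-0.34  0.12  0.58  2.11 -0.08  0.93  1.86]
```

View pics/s5.png

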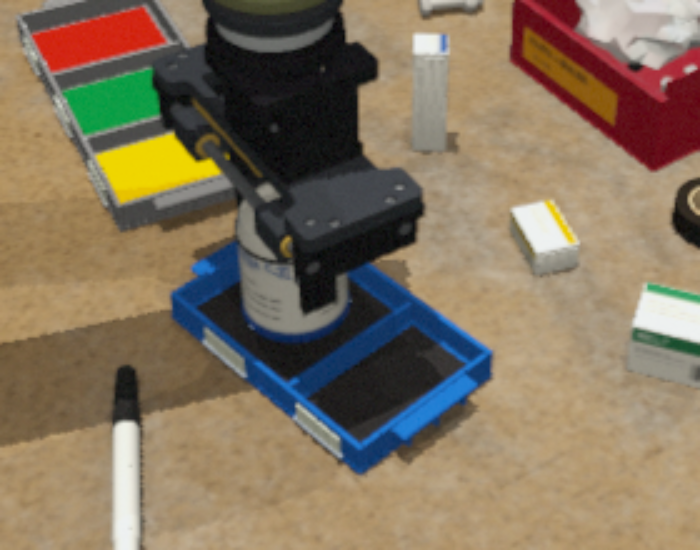

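The filter hangs just above the wide bay, well inside it. Setting it down.

Emit:
{"method": "move_arm", "body": {"slide": [[0,0,0.15],[0,0,0.3],[0,0,0.3],[0,0,0.3]], "roll": [0,0,0,0]}}

```text
time: 8.5
position: [0.4513, -0.1219, 0.037]
tool_rot: [-0.002, 3.14, 0.001]
ft_force: [-2.3, 0.1, 5.6]
grip_width: 0.739
grip_force: 30.0
```

Emit:
{"method": "move_arm", "body": {"slide": [[0,0,0],[0,0,0],[0,0,0],[0,0,0],[0,0,-3],[0,0,-7],[0,0,-12],[0,0,-12],[-16.8,10.5,-12],[-16.8,10.5,-12],[-16.8,10.5,-12],[-16.8,10.5,-12],[-16.8,10.5,-12],[-16.8,10.5,-12],[-16.8,10.5,-12],[-16.8,10.5,-12]], "roll": [0,0,0,0,0,0,0,0,0.685,0.685,0.685,0.685,0.685,0.685,0.685,0.685], "gripper": 8.2}}

```text
time: 10.1
position: [0.6177, -0.0179, 0.1559]
tool_rot: [1.054, 2.959, 0.001]
ft_force: [0.2, 0.5, 0.1]
grip_width: 0.942
grip_force: 0.0
```

Run:
```python
from h import *
import pickle
c=cams.get_calibration('wrist');im=cams.get_image('wrist')
cv2.imwrite('pics/w6.png',im[:,:,::-1]);pickle.dump(c,open('w6.pkl','wb'))
s,p,R=tool();print(p,R.round(3),s['joint_positions'].round(2))
for q in[(.619,-.017,.085)]:
    u=c['mtx']@(c['R']@np.array(q)+c['t']);print(u[:2]/u[2])
```

```text
[ 0.61774786 -0.01783006  0.1560733 ] [[-0.775  0.632  0.001]
 [ 0.632  0.775  0.001]
 [-0.     0.001 -1.   ]] [-0.46  0.32  0.55  1.64 -0.17  1.23  1.01]
[309.86652289 248.76999733]
```

View pics/w6.png

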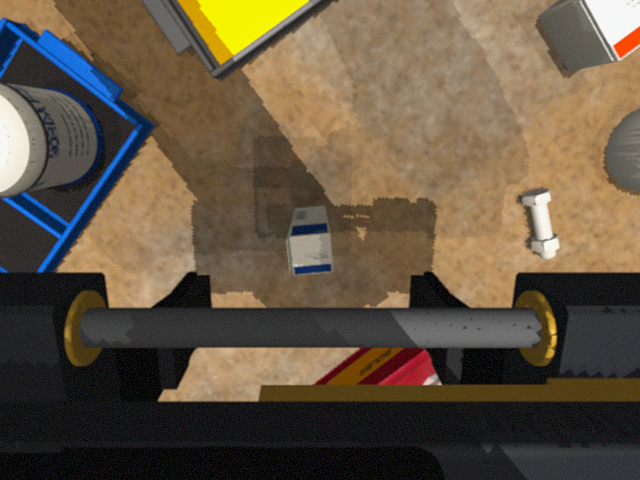

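The plug top is centred near (310,255), slightly turned and about 3 mm off. The filter stands in the wide bay. Correcting and gripping the plug carton.

Emit:
{"method": "move_arm", "body": {"slide": [[-0.3,0,3],[-0.3,0,7],[-0.3,0,11],[-0.3,0,11],[-0.3,0,11]], "roll": [-0.06,-0.06,-0.06,-0.06,-0.06]}}

```text
time: 10.65
position: [0.6204, -0.0191, 0.0463]
tool_rot: [-0.965, -2.99, -0.0]
ft_force: [0.9, 0.8, 0.6]
grip_width: 0.943
grip_force: 0.0
```

Emit:
{"method": "move_arm", "body": {"slide": [[0,0,0],[0,0,0],[0,0,0],[0,0,0],[0,0,0],[0,0,0],[0,0,0],[0,0,0],[0,0,0],[0,0,0],[0,0,0],[0,0,0]], "roll": [0,0,0,0,0,0,0,0,0,0,0,0], "gripper": 1.5, "squeeze": 15}}

```text
time: 11.85
position: [0.6206, -0.0186, 0.0455]
tool_rot: [-0.964, -2.99, 0.0]
ft_force: [-0.5, -0.8, -0.7]
grip_width: 0.279
grip_force: 15.0
```

```bash
cat >> h.py <<'E'
def plan(x,y,z,ang):
    "slide cm and roll to reach TCP xyz with tool y at world angle ang (mod pi)"
    s,p,R=tool();d=R.T@(np.array([x,y,z])-p)*100
    a=np.arctan2(R[1,1],R[0,1]);r=(a-ang+np.pi/2)%np.pi-np.pi/2
    print('pos',p.round(4),'slide',d.round(2),'roll',r.round(3),'grip',s['grip_width']*8.7,s['grip_force'],'ft',s['ft_force'].round(1),'q',s['joint_positions'].round(2))
E
python3 - <<'E'
from h import *
plan(.467,-.205,.16,.19)
E
```

```text
pos [ 0.6206 -0.0186  0.0455] slide [  1.58 -24.1  -11.45] roll 0.757 grip 2.4283974901119962 15.000017221318558 ft [-0.5 -0.8 -0.7] q [-0.42  0.44  0.51  1.73 -0.24  1.04  1.12]
```

Emit:
{"method": "move_arm", "body": {"slide": [[0,0,-4],[0,0,-8],[0,0,-12],[1.6,-24.1,-12],[1.6,-24.1,-12],[1.6,-24.1,-12],[1.6,-24.1,-12],[1.6,-24.1,-12],[1.6,-24.1,-12],[1.6,-24.1,-12],[1.6,-24.1,-9],[1.6,-24.1,-6],[1.6,-24.1,-4],[1.6,-24.1,-2.5],[1.6,-24.1,-1.5],[1.6,-24.1,-0.9],[1.6,-24.1,-0.7],[1.6,-24.1,-0.5],[1.6,-24.1,-0.5]], "roll": [0,0,0,0.757,0.757,0.757,0.757,0.757,0.757,0.757,0.757,0.757,0.757,0.757,0.757,0.757,0.757,0.757,0.757]}}

```text
time: 13.75
position: [0.4673, -0.205, 0.051]
tool_rot: [2.0, 2.422, 0.001]
ft_force: [-0.1, -0.1, -1.2]
grip_width: 0.272
grip_force: 15.0
```

Emit:
{"method": "move_arm", "body": {"slide": [[0,0,0.1],[0,0,0.2],[0,0,0.2]], "roll": [0,0,0]}}

```text
time: 14.05
position: [0.4676, -0.2051, 0.0504]
tool_rot: [2.001, 2.422, 0.002]
ft_force: [-3.6, 1.6, 10.6]
grip_width: 0.272
grip_force: 15.0
```

Run:
```python
from h import *
cv2.imwrite('pics/s7.png',cv2.resize(cams.get_image('scene')[200:420,160:440,::-1],None,fx=2.5,fy=2.5))
plan(.467,-.205,.05,.19)
```

```text
pos [ 0.4676 -0.2052  0.0504] slide [ 0.03 -0.05  0.04] roll -0.0 grip 2.3779902605563406 15.000834378843138 ft [-4.2  1.4 11.2] q [-0.32  0.23  0.75  2.01 -0.19  0.97  0.72]
```

View pics/s7.png

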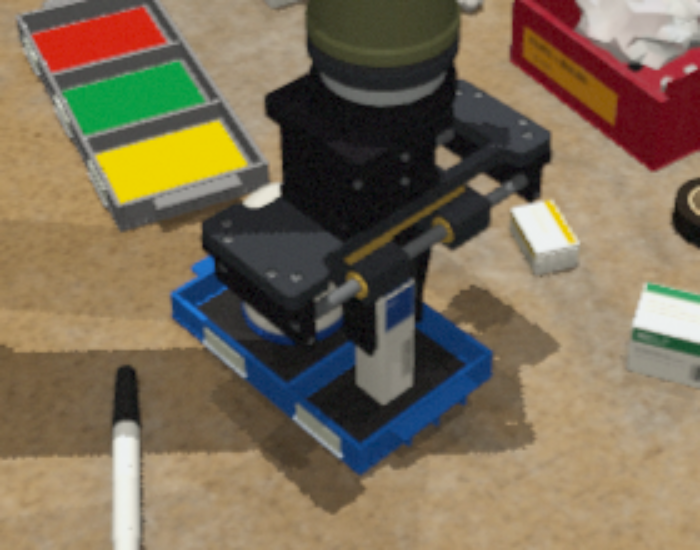

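The plug carton stands in the middle of the narrow bay. Releasing it and backing up, and checking the clearance of the drawers and bin near the relay.

Emit:
{"method": "move_arm", "body": {"slide": [[0,0,0],[0,0,0],[0,0,0],[0,0,0],[0,0,0],[0,0,-4],[0,0,-8],[0,0,-12],[0,0,-13],[0,0,-13]], "roll": [0,0,0,0,0,0,0,0,0,0], "gripper": 6.5}}

```text
time: 15.1
position: [0.4681, -0.2051, 0.1801]
tool_rot: [1.998, 2.42, 0.004]
ft_force: [0.4, -0.3, -0.5]
grip_width: 0.749
grip_force: 0.0
```

Run:
```python
from h import *
S=cams.get_calibration('scene')
for k,p in (('drawer front-right btm',(545,300)),('drawer left btm',(472,262)),('bin corner btm',(422,257)),('bin left btm',(367,222)),('stapler end',(450,400))):print(k,bp(S,p,0).round(3))
plan(.632,-.278,.12,.736)
```

```text
drawer front-right btm [ 0.856 -0.305  0.   ]
drawer left btm [ 0.824 -0.167  0.   ]
bin corner btm [ 0.758 -0.109  0.   ]
bin left btm [0.739 0.033 0.   ]
stapler end [ 0.584 -0.376  0.   ]
pos [ 0.4681 -0.2051  0.1801] slide [-10.25  14.69   6.07] roll -0.546 grip 6.511986329260418 0.0 ft [ 0.4 -0.3 -0.5] q [-0.39  0.04  0.78  1.88 -0.03  1.23  0.59]
```

Emit:
{"method": "move_arm", "body": {"slide": [[-10.3,14.7,0],[-10.3,14.7,0],[-10.3,14.7,0],[-10.3,14.7,3],[-10.3,14.7,6],[-10.3,14.7,6],[-10.3,14.7,6],[-10.3,14.7,6]], "roll": [-0.546,-0.546,-0.546,-0.546,-0.546,-0.546,-0.546,-0.546], "gripper": 7}}

```text
time: 15.9
position: [0.6307, -0.2786, 0.12]
tool_rot: [1.274, 2.87, 0.001]
ft_force: [-0.1, 0.4, 1.2]
grip_width: 0.806
grip_force: 0.0
```

Run:
```python
from h import *
c=cams.get_calibration('wrist');im=cams.get_image('wrist')
hsv=cv2.cvtColor(im,cv2.COLOR_RGB2HSV);K=(c['mtx'],c['R'],c['t'])
# predicted top outline vs white+green top blob
m=((hsv[...,1]<40)&(hsv[...,2]>150)|((hsv[...,0]>60)&(hsv[...,0]<90)&(hsv[...,1]>100)&(hsv[...,2]>60))).astype(np.uint8)
m[270:]=0;n,l,st,ce=cv2.connectedComponentsWithStats(m)
for i in range(1,n):
    if st[i,4]>800:
        r=cv2.minAreaRect(np.argwhere(l==i)[:,::-1].astype(np.float32));print(st[i],ce[i].round(),r)
a=.736;ex=np.array([np.cos(a),np.sin(a),0]);ey=np.array([-np.sin(a),np.cos(a),0])
for sx,sy in((1,1),(1,-1),(-1,-1),(-1,1),(0,0)):
    q=np.array([.632,-.278,.038])+sx*.02*ex+sy*.0305*ey
    u=c['mtx']@(c['R']@q+c['t']);print((u[:2]/u[2]).round());cv2.circle(im,tuple(int(v) for v in u[:2]/u[2]),3,(255,0,255),-1)
cv2.imwrite('pics/w8.png',im[:,:,::-1])
plan(.632,-.278,.02,.736)
```

```text
[ 393   29   88   90 3406] [436.  70.] ((438.8896179199219, 73.83865356445312), (50.43061828613281, 89.82817840576172), 55.61965560913086)
[   0  217   70   53 1313] [ 24. 252.] ((22.320011138916016, 259.2400207519531), (86.4000015258789, 41.20000457763672), 36.869895935058594)
[ 278  216   49   54 1393] [294. 247.] ((302.0, 242.5), (53.0, 48.0), 90.0)
[344. 194.]
[342. 291.]
[277. 291.]
[275. 194.]
[309. 244.]
pos [ 0.6311 -0.2785  0.1206] slide [ 0.    0.09 10.06] roll -0.0 grip 7.010334945323453 0.0 ft [-0.1  0.6  0.3] q [-0.12  0.54  0.69  1.49 -0.35  1.24  1.35]
```

View pics/w8.png

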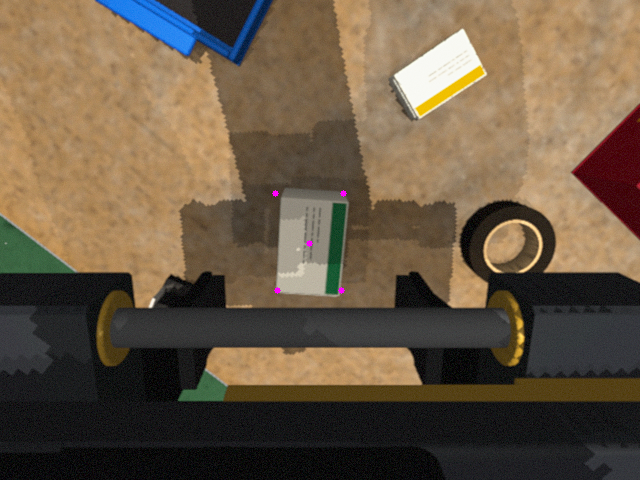

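The relay top matches the prediction to within 2 mm and 0.05 rad. The fuse top's corners are at (394,81), (463,30), (487,72) and (416,118). Gripping the relay.

Run:
```python
from h import *
c=cams.get_calibration('wrist')
print(rect([bp(c,p,.02)[:2] for p in[(394,81),(463,30),(487,72),(416,118)]],.03,.047))
```

```text
(array([ 0.6240733 , -0.15458498, -0.2301943 ]), np.float64(0.0012896410104473088))
```

Emit:
{"method": "move_arm", "body": {"slide": [[-0.15,0.1,3],[-0.15,0.1,7],[-0.15,0.1,10],[-0.15,0.1,11],[-0.15,0.1,11],[-0.15,0.1,11]], "roll": [0.05,0.05,0.05,0.05,0.05,0.05]}}

```text
time: 16.55
position: [0.6339, -0.2793, 0.0111]
tool_rot: [1.343, 2.836, 0.001]
ft_force: [-1.4, 0.6, 1.1]
grip_width: 0.805
grip_force: 0.0
```

Emit:
{"method": "move_arm", "body": {"slide": [[0,0,0],[0,0,0],[0,0,0],[0,0,0],[0,0,0],[0,0,0],[0,0,0]], "roll": [0,0,0,0,0,0,0], "gripper": 3, "squeeze": 15}}

```text
time: 17.25
position: [0.6325, -0.2788, 0.0088]
tool_rot: [1.345, 2.839, 0.0]
ft_force: [-0.0, 0.4, 2.9]
grip_width: 0.462
grip_force: 15.0
```

Run:
```python
from h import *
plan(.460,.130,.14,-.1)
```

```text
pos [ 0.6325 -0.2788  0.0088] slide [ 42.56  12.54 -13.12] roll 0.786 grip 4.0196394966828395 15.000124017242342 ft [-0.   0.4  2.9] q [-0.09  0.65  0.65  1.57 -0.43  1.07  1.36]
```

Emit:
{"method": "move_arm", "body": {"slide": [[0,0,-4],[0,0,-8],[0,0,-13],[42.6,12.5,-13],[42.6,12.5,-13],[42.6,12.5,-13],[42.6,12.5,-13],[42.6,12.5,-13],[42.6,12.5,-13],[42.6,12.5,-13],[42.6,12.5,-13],[42.6,12.5,-13],[42.6,12.5,-13],[42.6,12.5,-13],[42.6,12.5,-13]], "roll": [0,0,0,0.786,0.786,0.786,0.786,0.786,0.786,0.786,0.786,0.786,0.786,0.786,0.786]}}

```text
time: 18.75
position: [0.4596, 0.1291, 0.1385]
tool_rot: [2.33, 2.107, -0.0]
ft_force: [-0.1, -0.3, -0.8]
grip_width: 0.46
grip_force: 15.0
```

Run:
```python
from h import *
c=cams.get_calibration('wrist');im=cams.get_image('wrist')
# verify green pad location from colour mask of all pads
hsv=cv2.cvtColor(im,cv2.COLOR_RGB2HSV)
for n,lo,hi in(('red',0,8),('yellow',22,34),('green',60,90)):
    m=((hsv[...,0]>=lo)&(hsv[...,0]<=hi)&(hsv[...,1]>170)&(hsv[...,2]>50)).astype(np.uint8);m[270:]=0
    k,l,st,ce=cv2.connectedComponentsWithStats(m);i=1+st[1:,4].argmax();print(n,st[i],bp(c,ce[i],.005).round(3))
plan(.460,.130,.018,-.1)
```

```text
red [  241    44   143   115 15790] [0.47  0.214 0.005]Traceback (most recent call last):
  File "<stdin>", line 7, in <module>
ValueError: attempt to get argmax of an empty sequence
```

The red pad measures (0.470, 0.214), which agrees with the tray fit. Lowering the relay.

Emit:
{"method": "move_arm", "body": {"slide": [[0,0,4],[0,0,8],[0,0,10],[0,0,11],[0,0,11.8],[0,0,12.2],[0,0,12.4],[0,0,12.5],[0,0,12.6],[0,0,12.6]], "roll": [0,0,0,0,0,0,0,0,0,0]}}

```text
time: 19.8
position: [0.46, 0.1305, 0.0137]
tool_rot: [-2.329, -2.108, -0.002]
ft_force: [-1.7, -0.5, 5.0]
grip_width: 0.458
grip_force: 15.0
```

Emit:
{"method": "move_arm", "body": {"slide": [[0,0,0],[0,0,0],[0,0,0],[0,0,0],[0,0,-4],[0,0,-9],[0,0,-11],[0,0,-11]], "roll": [0,0,0,0,0,0,0,0], "gripper": 5.4}}

```text
time: 20.6
position: [0.4618, 0.1313, 0.1259]
tool_rot: [2.329, 2.107, 0.011]
ft_force: [0.7, 0.5, 0.4]
grip_width: 0.621
grip_force: 0.0
```

Run:
```python
from h import *
plan(.629,.220,.12,-.005)
```

```text
pos [0.4618 0.1313 0.1259] slide [10.49 15.75  0.73] roll -0.095 grip 5.404754123646304 0.0 ft [0.7 0.5 0.4] q [-1.06  0.01  0.74  2.01 -0.01  1.11 -0.41]
```

Emit:
{"method": "move_arm", "body": {"slide": [[10.5,15.7,0.7],[10.5,15.7,0.7],[10.5,15.7,0.7],[10.5,15.7,0.7],[10.5,15.7,0.7],[10.5,15.7,0.7],[10.5,15.7,0.7],[10.5,15.7,0.7]], "roll": [-0.095,-0.095,-0.095,-0.095,-0.095,-0.095,-0.095,-0.095], "gripper": 7}}

```text
time: 21.4
position: [0.6251, 0.2181, 0.1158]
tool_rot: [-2.228, -2.214, -0.0]
ft_force: [0.4, 0.4, 0.8]
grip_width: 0.808
grip_force: 0.0
```

Run:
```python
from h import *
c=cams.get_calibration('wrist');im=cams.get_image('wrist')
for sx,sy in((1,1),(1,-1),(-1,-1),(-1,1),(0,0)):
    q=np.array([.629+sx*.0225,.22+sy*.0265,.05]);u=c['mtx']@(c['R']@q+c['t']);u=u[:2]/u[2];print(u.round());cv2.circle(im,(int(u[0]),int(u[1])),3,(255,0,255),-1)
cv2.imwrite('pics/w9.png',im[:,:,::-1])
plan(.629,.220,.02,-.005)
```

```text
[356. 203.]
[354. 293.]
[277. 293.]
[274. 203.]
[315. 249.]
pos [0.6253 0.2184 0.1161] slide [0.15 0.37 9.61] roll -0.001 grip 7.023230768449023 0.0 ft [-0.  -0.2  0.2] q [-0.91  0.49  0.72  1.57 -0.34  1.21 -0.14]
```

View pics/w9.png

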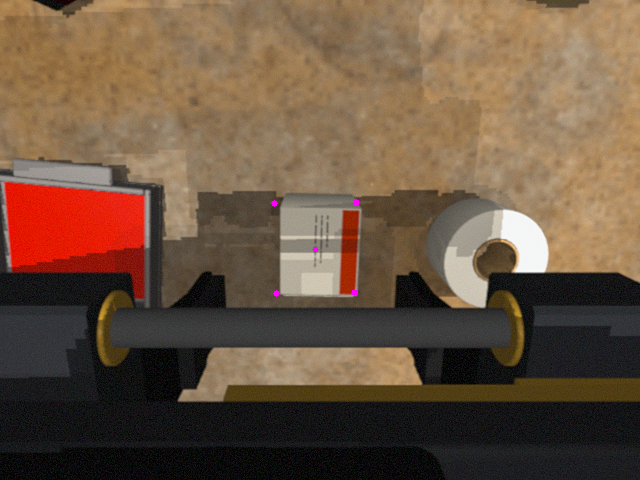

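The lamp top is centred at (320,251), about 3 mm further in +x than assumed. Adjusting and gripping.

Emit:
{"method": "move_arm", "body": {"slide": [[0,0.6,3],[0,0.6,6],[0,0.6,9],[0,0.6,9.8],[0,0.6,9.8],[0,0.6,9.8]], "roll": [0,0,0,0,0,0]}}

```text
time: 22.05
position: [0.633, 0.2191, 0.0194]
tool_rot: [2.227, 2.215, 0.004]
ft_force: [0.4, -0.3, -0.3]
grip_width: 0.804
grip_force: 0.0
```

Emit:
{"method": "move_arm", "body": {"slide": [[0,0,0],[0,0,0],[0,0,0],[0,0,0],[0,0,0],[0,0,0],[0,0,0]], "roll": [0,0,0,0,0,0,0], "gripper": 3.5}}

```text
time: 22.75
position: [0.6321, 0.2191, 0.018]
tool_rot: [-2.227, -2.216, -0.001]
ft_force: [-2.2, -0.2, 4.3]
grip_width: 0.516
grip_force: 15.0
```

Run:
```python
from h import *
plan(.469,.214,.12,-.1)
```

```text
pos [0.6321 0.2191 0.018 ] slide [ -0.58 -16.31 -10.2 ] roll 0.095 grip 4.488812783594941 15.000326936133206 ft [-2.2 -0.2  4.3] q [-0.87  0.6   0.66  1.63 -0.41  1.06 -0.09]
```

Emit:
{"method": "move_arm", "body": {"slide": [[0,0,-4],[0,0,-8],[-0.6,-16.3,-10],[-0.6,-16.3,-10],[-0.6,-16.3,-10],[-0.6,-16.3,-10],[-0.6,-16.3,-10],[-0.6,-16.3,-10],[-0.6,-16.3,-7],[-0.6,-16.3,-4],[-0.6,-16.3,-2.5],[-0.6,-16.3,-1.5],[-0.6,-16.3,-1],[-0.6,-16.3,-0.7],[-0.6,-16.3,-0.5],[-0.6,-16.3,-0.4],[-0.6,-16.3,-0.4]], "roll": [0,0,0.095,0.095,0.095,0.095,0.095,0.095,0.095,0.095,0.095,0.095,0.095,0.095,0.095,0.095,0.095]}}

```text
time: 24.45
position: [0.4698, 0.2141, 0.0229]
tool_rot: [-2.329, -2.107, -0.003]
ft_force: [-1.5, -0.4, 4.9]
grip_width: 0.515
grip_force: 15.0
```

Emit:
{"method": "move_arm", "body": {"slide": [[0,0,0],[0,0,0],[0,0,0],[0,0,0],[0,0,-4],[0,0,-9],[0,0,-12],[0,0,-12]], "roll": [0,0,0,0,0,0,0,0], "gripper": 5.8}}

```text
time: 25.25
position: [0.472, 0.2153, 0.1461]
tool_rot: [-2.33, -2.107, -0.014]
ft_force: [-0.2, -0.1, -0.3]
grip_width: 0.662
grip_force: 0.0
```

Run:
```python
from h import *
plan(.6235,-.153,.13,-.22)
```

```text
pos [0.472  0.2153 0.1461] slide [-35.14  18.75   1.48] roll 0.12 grip 5.763693551964384 0.0 ft [-0.2 -0.1 -0.3] q [-1.24  0.1   0.81  1.9  -0.08  1.16 -0.5 ]
```

Emit:
{"method": "move_arm", "body": {"slide": [[-35.1,18.7,0],[-35.1,18.7,0],[-35.1,18.7,0],[-35.1,18.7,0],[-35.1,18.7,0],[-35.1,18.7,0],[-35.1,18.7,0],[-35.1,18.7,0],[-35.1,18.7,1.5],[-35.1,18.7,1.5],[-35.1,18.7,1.5],[-35.1,18.7,1.5]], "roll": [0.12,0.12,0.12,0.12,0.12,0.12,0.12,0.12,0.12,0.12,0.12,0.12]}}

```text
time: 26.45
position: [0.6202, -0.1518, 0.1265]
tool_rot: [-2.448, -1.967, -0.001]
ft_force: [0.1, -0.6, 0.2]
grip_width: 0.663
grip_force: 0.0
```

Run:
```python
from h import *
c=cams.get_calibration('wrist');im=cams.get_image('wrist')
hsv=cv2.cvtColor(im,cv2.COLOR_RGB2HSV);sub=hsv[150:270,220:400]
m=((sub[...,0]>=20)&(sub[...,0]<=34)&(sub[...,1]>190)).astype(np.uint8)
w=((sub[...,1]<45)&(sub[...,2]>90)).astype(np.uint8)
for k in(m,w):
    n,l,st,ce=cv2.connectedComponentsWithStats(k)
    i=1+st[1:,4].argmax();px=np.argwhere(l==i)[:,::-1]+[220,150]
    r=cv2.minAreaRect(px.astype(np.float32));print(st[i,4],r,[bp(c,q,.02)[:2].round(4) for q in cv2.boxPoints(r)])
cv2.imwrite('pics/w10.png',im[:,:,::-1])
plan(.6235,-.153,.004,-.22)
```

```text
469 ((330.587646484375, 237.07215881347656), (7.5376715660095215, 62.20849609375), 2.6025619506835938) [array([ 0.6259, -0.1767]), array([ 0.6365, -0.1355]), array([ 0.6412, -0.1368]), array([ 0.6308, -0.178 ])]
2448 ((314.2198486328125, 234.06369018554688), (45.37629699707031, 71.46952056884766), 2.12109637260437) [array([ 0.6026, -0.1722]), array([ 0.6153, -0.1252]), array([ 0.6436, -0.1326]), array([ 0.6322, -0.18  ])]
pos [ 0.6204 -0.1519  0.1268] slide [-0.05  0.32 12.28] roll 0.003 grip 5.797172317896886 0.0 ft [-0.2 -0.1 -0. ] q [-0.5   0.49  0.93  1.63 -0.41  1.23  0.29]
```

The segmented fuse top fits (0.6234, −0.1525), as assumed. Descending and gripping.

Emit:
{"method": "move_arm", "body": {"slide": [[0,0.3,4],[0,0.3,8],[0,0.3,11],[0,0.3,12],[0,0.3,12.3],[0,0.3,12.3]], "roll": [0.03,0.03,0.03,0.03,0.03,0.03]}}

```text
time: 27.1
position: [0.624, -0.1546, 0.0049]
tool_rot: [2.479, 1.927, 0.002]
ft_force: [-0.5, -0.2, 0.4]
grip_width: 0.662
grip_force: 0.0
```

Emit:
{"method": "move_arm", "body": {"slide": [[0,0,0],[0,0,0],[0,0,0],[0,0,0],[0,0,0],[0,0,0],[0,0,0]], "roll": [0,0,0,0,0,0,0], "gripper": 2}}

```text
time: 27.8
position: [0.6231, -0.1548, 0.004]
tool_rot: [2.481, 1.927, 0.001]
ft_force: [-1.6, 0.9, 3.3]
grip_width: 0.342
grip_force: 15.0
```

Run:
```python
from h import *
plan(.452,.0465,.12,-.1)
```

```text
pos [ 0.6231 -0.1548  0.004 ] slide [ 15.28 -21.56 -11.61] roll -0.15 grip 2.976715707468145 15.000203400850296 ft [-1.6  0.9  3.3] q [-0.43  0.63  0.84  1.71 -0.54  1.04  0.34]
```

Emit:
{"method": "move_arm", "body": {"slide": [[0,0,-4],[0,0,-8],[0,0,-12],[15.3,-21.6,-12],[15.3,-21.6,-12],[15.3,-21.6,-12],[15.3,-21.6,-12],[15.3,-21.6,-12],[15.3,-21.6,-12],[15.3,-21.6,-12],[15.3,-21.6,-8],[15.3,-21.6,-4],[15.3,-21.6,-2.5],[15.3,-21.6,-1.5],[15.3,-21.6,-1],[15.3,-21.6,-0.7],[15.3,-21.6,-0.5],[15.3,-21.6,-0.4],[15.3,-21.6,-0.4]], "roll": [0,0,0,-0.15,-0.15,-0.15,-0.15,-0.15,-0.15,-0.15,-0.15,-0.15,-0.15,-0.15,-0.15,-0.15,-0.15,-0.15,-0.15]}}

```text
time: 29.7
position: [0.4524, 0.0468, 0.0089]
tool_rot: [-2.33, -2.107, -0.002]
ft_force: [-2.3, -1.8, 5.8]
grip_width: 0.346
grip_force: 15.0
```

Contact made. Releasing and retreating high, then a final check.

Emit:
{"method": "move_arm", "body": {"slide": [[0,0,0],[0,0,0],[0,0,0],[0,0,0],[0,0,-4],[0,0,-9],[0,0,-14],[0,0,-19],[-15,-15,-24],[-15,-15,-24],[-15,-15,-24],[-15,-15,-24],[-15,-15,-24],[-15,-15,-24]], "roll": [0,0,0,0,0,0,0,0,0,0,0,0,0,0], "gripper": 4.6}}

```text
time: 31.1
position: [0.3734, -0.0288, 0.2334]
tool_rot: [2.327, 2.107, 0.019]
ft_force: [-0.1, -1.2, -0.5]
grip_width: 0.534
grip_force: 0.0
```

Run:
```python
from h import *
a=cams.get_image('scene')[150:390,160:400,::-1];b=cams.get_image('side')[150:390,260:450,::-1]
im=np.hstack([a,b]);cv2.imwrite('pics/f.png',cv2.resize(im,None,fx=1.85,fy=1.85,interpolation=cv2.INTER_CUBIC))
s,p,R=tool();print(p,s['time'])
```

```text
[ 0.37326693 -0.03274779  0.23351825] 31.2
```

View pics/f.png

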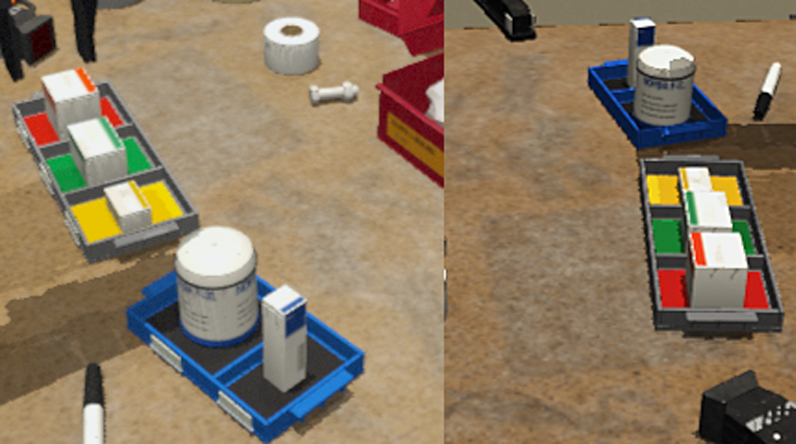

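All five parts sit flat in their own bays, and the roll and bolt haven't moved. I'll let the arm settle and hand in.

Emit:
{"method": "move_arm", "body": {"slide": [[0,0,0],[0,0,0],[0,0,0]], "roll": [0,0,0]}}

```text
time: 31.5
position: [0.374, -0.0267, 0.2329]
tool_rot: [2.324, 2.112, 0.019]
ft_force: [0.5, -0.6, 0.0]
grip_width: 0.528
grip_force: 0.0
```

```bash
python3 -c "
from bench import workorder
print(workorder.close_job())"
```

```text
the job is handed in; nothing more can be done
None
```

I handed the job in at about 31.5 s with all five parts standing in their own bays in the final pictures; the label roll and bolt looked unmoved, the tape was out of that last view but nothing went near it, and the hand-in returned no verdict.

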